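Put one print tray away and draw out the next

TASK

With the fingertips only, gripping and lifting nothing: first push the tray with the yellow lip fully home into its case, and only then hook a fingertip behind the blue lip and draw that tray out to its stop, smoothly enough that the brass paperweight rides along on the print, without touching the weight. Leave the bowl, the jar and the steel block where they stand.

Things in the scene. Friction and masses are not known exactly. Their poses are not given: they have to be found in the camera images.
- yellow_tray (a joint): How far the tray with the yellow lip is drawn out of its case along its rails, m: 0 = fully home, 0.13 = out at its stop. It starts pulled well out, 70 to 125 mm. It cannot be lifted, runs with about 2 N of friction and stays where it is left.
- yellow_lip (a point): Middle of the top edge of the yellow upright lip, a plate 120 wide (y) x 8 mm thick on the front end of the tray, its top 48 mm above the table; moves with the tray. Behind it (+x) is the tray's bare floor, 14 mm above the table, 162 mm wide; with the tray home the case starts 62 mm beyond this point. Axes: x level along the rails into the case (draw out: -x, push home: +x), y along the lip, z up. (Rules: outer skin yellow_tray_c3, inner yellow_tray_c4.)
- yellow_case: The fixed low print case of the yellow-lipped tray: grey base, white walls, clear flat lid; 190 wide, 200 deep, 54 mm high. Origin on the table, on the centre line, 66 mm in front of (-x of) the case's front face, which is where the lip's outer face stands with the tray home. x points from the front to the back of the case.
- blue_tray (a joint): How far the tray with the blue lip is drawn out of its case along its rails, m: 0 = fully home, 0.13 = out at its stop. It starts home or nearly so (up to 10 mm out). It cannot be lifted, runs with about 2 N of friction and stays where it is left.
- blue_lip (a point): Middle of the top edge of the blue upright lip, a plate 120 wide (y) x 8 mm thick on the front end of the tray, its top 48 mm above the table; moves with the tray. Behind it (+x) is the tray's bare floor, 14 mm above the table, 162 mm wide; with the tray home the case starts 62 mm beyond this point. Axes: x level along the rails into the case (draw out: -x, push home: +x), y along the lip, z up. (Rules: outer skin blue_tray_c3, inner blue_tray_c4.)
- blue_case: The fixed low print case of the blue-lipped tray: grey base, white walls, clear flat lid; 190 wide, 200 deep, 54 mm high. Origin on the table, on the centre line, 66 mm in front of (-x of) the case's front face, which is where the lip's outer face stands with the tray home. x points from the front to the back of the case.
- blue_print (a point): Centre of the print lying in the blue-lipped tray, on the tray floor, 121 mm along +x from blue_lip and 14 mm above the table; same axes; it moves with the tray. The print is 104 (x) by 130 mm (y).
- weight: Loose brass paperweight, 34 x 34 x 20 mm, about 0.2 kg, lying on the print in the blue-lipped tray, under the clear lid at the start; it rides with the tray by friction only. Origin at the centre of its underside.
- bowl: Loose blue ceramic bowl standing beside the cases, 110 mm across, 55 mm high; a bystander. Origin at the centre of its underside.
- jar: Loose amber glass jar with a white cap beside the cases, 60 mm across, 75 mm high; a bystander. Origin at the centre of its underside.
- block: Loose steel block weight on the table between the robot and the cases, 50 x 50 x 30 mm; a bystander. Origin at the centre of its underside.

How it is judged (in metres and radians):
On the way, in this order (a step that is already met when the one before it is completed fails the run):
1. the yellow tray is pushed fully home, the blue tray not yet drawn (value of joint yellow_tray below 0.006 m and value of joint blue_tray below 0.025 m), for 0.2 s.
2. the blue tray is being drawn by the fingers behind its lip (value of joint blue_tray above 0.025 m and contact force between the fingers and blue_tray_c4 above 0.5 N), for 0.2 s.
3. the blue tray is out at its stop (value of joint blue_tray above 0.122 m), for 0.2 s.
At the end, for the whole second after the job is handed in: The yellow tray is home (within 8 mm), the blue tray is out at its stop (within 8 mm) and at rest, and the brass weight lies at rest on the print, its centre within 36 mm of the print's centre along each side (value of joint yellow_tray below 0.008 m and value of joint blue_tray above 0.122 m and velocity of joint blue_tray between -0.01 and 0.01 m/s and linear speed of weight below 0.02 m/s and x of weight in the frame of blue_print between -0.036 and 0.036 m and y of weight in the frame of blue_print between -0.036 and 0.036 m and z of weight in the frame of blue_print below 0.006 m); the robot touches nothing.
It fails at once if the blue tray is drawn while the yellow one is still out (value of joint each of blue_tray, yellow_tray above 0.025 m).
It fails at once if a lip is pinched (pressed on its outside and inside at once) ((contact force between the fingers and yellow_tray_c3 above 1.5 N and contact force between the fingers and yellow_tray_c4 above 1.5 N) or (contact force between the fingers and blue_tray_c3 above 1.5 N and contact force between the fingers and blue_tray_c4 above 1.5 N)).
It fails at once if the brass weight slides off its place on the print or is lifted (not (x of weight in the frame of blue_print between -0.036 and 0.036 m and y of weight in the frame of blue_print between -0.036 and 0.036 m and z of weight in the frame of blue_print below 0.006 m)).
It fails at once if the brass weight is touched (contact force between any of the fingers, the arm and weight above 0.5 N).
It fails at once if the bowl, the jar or the steel block is lifted or moved more than 15 mm (distance of any of bowl, jar, block from where it was at the start of the episode above 0.015 m).
It also fails if it takes over 48 s, if anything falls off the work surface, if the arm or the gripper's body presses on something with over 40 N, if the wrist force passes 120 N, or if a joint passes its speed limit or range.

ROBOT

A 6-joint arm with a two-finger parallel gripper is mounted at the origin on the work surface. World frame = base frame: x ahead of the robot, y to its left, z up, the work surface at z = 0. Lengths are in m, angles in degrees, forces in N, time in s.
With the tool pointing down it reaches from about 0.225 to 0.875 m from the base axis. Payload 3.4 kg.
Tool frame: the origin (TCP) lies midway between the tips of the shut fingers; the grasp point (between the pads) lies 19 mm behind it; z points along the fingers, y is the line along which they close (so a half turn about z gives the same grasp; the last joint's range is limited). The gripper opens to 85 mm and grips with 20 to 120 N. Pads are 22 mm wide; open, the fingers measure 114 mm over their backs; the gripper's body (76 mm by 85 mm) begins 54 mm behind the grasp point. The pads swing forward as they close: fully open they stand 13 mm farther back than shut.
Start: joints at [-84.168, 15.808, 86.224, -0, 77.962, -6.933], TCP at [0.127, -0.561, 0.231] pointing down, gripper open.
Joint ranges: [-165.64, 165.64], [-43.16, 119.46], [12.63, 154.43], [-67.54, 247.53], [6.08, 155.33], [-154.97, 154.97]. Speed limits (degrees/s): [147.25, 147.25, 180, 180, 180, 180].

INTERFACE

Orientations are given as a 3x3 rotation matrix whose columns are the frame's x, y, z axes.
In Python, from station import bot gives the robot as it stands.
- The arm moves only by the tool send_rows, never from a script. Its argument "rows" is a list of rows, each a list of 3 entries, a list of its own where there are three numbers: the shift along the tool's x, y, z in cm, then the turn, a rotation vector about the tool's x, y, z in rad, then the opening, from -1 (shut) to 1 (fully open). In form: [[[dx, dy, dz], [wx, wy, wz], grip], ...]. A call has 1 to 10 rows; each row is the pose to reach, as a shift and turn from the pose commanded when the call began, along the tool's axes at that moment; what a row does not reach only later rows make up. A row lasts 1/8 s, in which the tool goes at most 62.5 mm and 10.7 degrees, less where a joint would pass 70% of its speed; a pose out of reach is approached as far as the arm can. A call with a gripper value outside its range is refused whole. The fingers move at their own pace and stop on an object; "squeeze" is the grip in N (left out, the last holds). Time passes only in rows, so rows that repeat a pose let the fingers close. It gives the time, the measured TCP pose, the force, the opening and the grip force at its end, in the units of the state.
- bot.state(): the state, without advancing time (a new reading comes with each control period).
- bot.capture(name): name is "scene" or "side" or "wrist"; returns (picture, depth): 420x560x3 uint8, red, green, blue; 420x560 float32, m along the optical axis (not along the pixel's ray), 0 where there is no reading.
- bot.camera_params(name): a dict with "K" (3x3 intrinsics, pixels), "xyz" and "attitude" of the camera in the world. Camera axes: x right, y up, looking along -z (the intrinsics and any distortion apply to the point x, -y, -z); pixel columns grow to the right and rows downward; lengths in m; the calibration is good to about 2 mm. A picture is of the moment at which its call begins: read the wrist's pose just before it. camera_params takes no time and is no camera call; for the wrist camera it gives the pose at the moment of the call.
- bot.close_job(): hands the job in; it is judged then, once.
The state is a dict: "time_s": time; "joint_positions": joint angles; "joint_velocities": joint speeds; "effort": joint torques, N m; "tool_pos": TCP position; "ee_rot": TCP orientation; "force": force on the tool from outside, world axes, zero at the start; "moment": the same for the moment, N m; "opening": opening from 0.0 (shut) to 1.0 (fully open); "grip_force": force on a finger pad.
Only numpy, scipy, OpenCV 4.12 (cv2) and the standard library are available. Lean on these libraries where they do the work, as an engineer would, in place of code of your own. Each camera call takes 0.05 s, during which the arm holds its last target. There are 200 camera calls.

## Working session

There is one attempt and no reset: what is moved stays moved. The work goes in short steps, Python scripts to look and compute and a tool call to move; the robot and the scene stay as the last step left them, time stands still between calls to the robot, and variables do not carry over. Pictures are saved under pics/ and viewed, at most 10 in all, crops included, and the job is handed in when it is done.

Besides the shell and the picture viewer there is one more tool, called after "Call:" by a JSON object that holds its "api" and its "payload". send_rows: Moves the arm, as the interface text tells. Its arguments: {"type":"object","properties":{"rows":{"type":"array"},"squeeze":{"type":"number"}},"required":["rows"]}

```bash
mkdir -p pics; cat > h.py <<'E'
import numpy as np,cv2
from station import bot
def cloud(name):
    p=bot.camera_params(name); rgb,d=bot.capture(name)
    K=np.array(p["K"]);R=np.array(p["attitude"]);t=np.array(p["xyz"])
    v,u=np.mgrid[:d.shape[0],:d.shape[1]]
    X=np.stack([(u-K[0,2])/K[0,0]*d,-(v-K[1,2])/K[1,1]*d,-d],-1)
    return rgb,d,X@R.T+t
E
python3 - <<'E'
from h import *
ims=[]
for n in("scene","side"):
    rgb,d,P=cloud(n); np.savez(n,rgb=rgb,d=d,P=P)
    cv2.imwrite(f"pics/{n}.png",rgb[...,::-1])
    hsv=cv2.cvtColor(rgb,cv2.COLOR_RGB2HSV)
    print(n,{k:v for k,v in bot.camera_params(n).items()})
    z=P[...,2]
    for c,lo,hi in(("y",22,34),("b",95,125)):
        m=(hsv[...,0]>=lo)&(hsv[...,0]<=hi)&(hsv[...,1]>130)&(hsv[...,2]>60)&(d>0)
        k,l,s,ce=cv2.connectedComponentsWithStats(m.astype(np.uint8))
        for i in range(1,k):
            if s[i,4]>80:
                q=P[l==i]; print(c,s[i],np.percentile(q,[2,50,98],axis=0).round(3).tolist())
print(bot.state()["ee_rot"],bot.state()["force"])
E
```

```text
scene {'K': array([[446.87820924,   0.        , 284.32465005],
       [  0.        , 446.87820924, 217.76763577],
       [  0.        ,   0.        ,   1.        ]]), 'xyz': array([ 1.29115557, -0.38996887,  0.85031428]), 'attitude': array([[ 0.47969879, -0.59100129,  0.64854187],
       [ 0.877266  ,  0.33747296, -0.34134493],
       [-0.01713005,  0.73268648,  0.68035071]])}
y [312 196  37  25 383] [[0.495, 0.09, 0.003], [0.541, 0.147, 0.035], [0.546, 0.208, 0.05]]
b [ 383    0   30   68 1124] [[-0.917, 1.512, -0.356], [-0.783, 1.526, -0.203], [-0.698, 1.539, -0.005]]
b [  413     0   147   128 12290] [[-0.628, 1.516, -0.5], [-0.162, 1.537, -0.119], [-0.145, 1.944, 0.134]]
b [  31   38   57   52 1971] [[-1.417, -0.45, -0.197], [-1.168, -0.353, -0.086], [-1.148, -0.253, -0.061]]
b [ 57 103  44  24 622] [[-1.429, -0.456, -0.466], [-1.331, -0.353, -0.458], [-1.239, -0.247, -0.449]]
b [196 248  49  24 505] [[0.559, -0.244, 0.016], [0.567, -0.189, 0.035], [0.575, -0.131, 0.051]]
side {'K': array([[431.19434979,   0.        , 278.60063909],
       [  0.        , 431.19434979, 214.44350211],
       [  0.        ,   0.        ,   1.        ]]), 'xyz': array([0.23342342, 0.762169  , 0.79176663]), 'attitude': array([[-0.92565328,  0.24941665, -0.28453005],
       [-0.37828669, -0.6260826 ,  0.68185025],
       [-0.00807451,  0.73879084,  0.67388641]])}
y [250 236  20  46 322] [[0.53, 0.094, 0.016], [0.535, 0.16, 0.041], [0.543, 0.211, 0.049]]
b [289 160  21  32 238] [[0.553, -0.241, 0.016], [0.562, -0.179, 0.037], [0.572, -0.126, 0.049]]
[[ 9.75289060e-01  2.20932599e-01 -1.91842401e-04]
 [ 2.20932612e-01 -9.75287686e-01  1.64609607e-03]
 [ 1.76574752e-04 -1.64780373e-03 -9.99998627e-01]] [-0.1329615   0.11761725 -0.08080567]
```

View pics/scene.png

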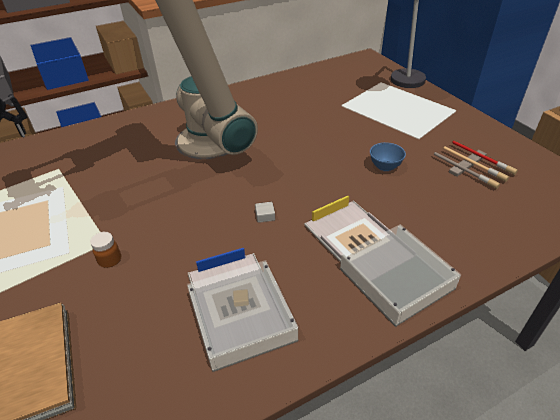

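View pics/side.png

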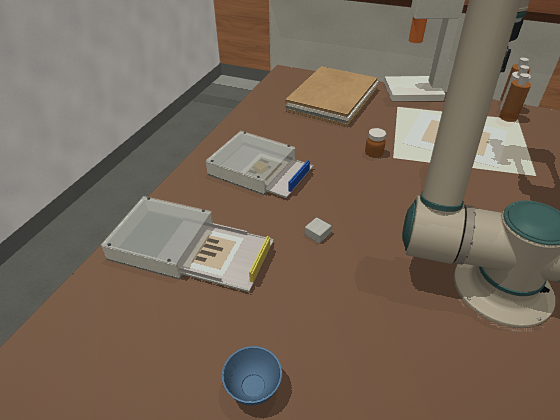

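The scene picture shows the yellow lip at about (331,208), the blue lip at (220,260), the block at (265,211), the bowl at (387,157), and the jar at (106,249). The side picture agrees with this. Next I'll fit the rail directions and the obstacle positions.

```bash
python3 - <<'E'
from h import *
D={n:np.load(n+".npz") for n in("scene","side")}
for c,lo,hi,ctr in(("y",22,34,(.54,.15)),("b",95,125,(.565,-.185))):
    A=[]
    for n in D:
        rgb,P,d=D[n]["rgb"],D[n]["P"],D[n]["d"]; hsv=cv2.cvtColor(rgb,cv2.COLOR_RGB2HSV)
        m=(hsv[...,0]>=lo)&(hsv[...,0]<=hi)&(hsv[...,1]>130)&(hsv[...,2]>60)&(d>0)
        m&=(np.hypot(P[...,0]-ctr[0],P[...,1]-ctr[1])<.09)&(P[...,2]>.01)&(P[...,2]<.056)
        q=P[m]; t=q[:,:2]
        vx,vy,x0,y0=cv2.fitLine(t.astype(np.float32),cv2.DIST_HUBER,0,.01,.01).ravel()
        if vy<0: vx,vy=-vx,-vy
        s=(t-[x0,y0])@[vx,vy]; a,b=np.percentile(s,[1,99]); mid=np.array([x0,y0])+(a+b)/2*np.array([vx,vy])
        print(c,n,len(q),"yaw",np.degrees(np.arctan2(-vx,vy)).round(2),"mid",mid.round(4),"len",(b-a).round(3),"zmax",np.percentile(q[:,2],97).round(3))
# objects above the table: white/grey height map clusters
for n in D:
    P,d=D[n]["P"],D[n]["d"]; z=P[...,2]
    m=(d>0)&(z>.008)&(z<.1)&(P[...,0]>.2)&(P[...,0]<.9)&(abs(P[...,1])<.5)
    k,l,s,ce=cv2.connectedComponentsWithStats(m.astype(np.uint8),connectivity=4)
    for i in range(1,k):
        if s[i,4]>100:
            q=P[l==i]; r=cv2.minAreaRect(q[:,:2].astype(np.float32)*1000)
            print(n,s[i],np.percentile(q,[1,99],axis=0).round(3).tolist(),np.round(r[0]),np.round(r[1]),round(r[2],1))
            w=q[(q[:,2]>.045)&(q[:,2]<.06)]
            if len(q)>2000:
                r=cv2.minAreaRect(w[:,:2].astype(np.float32)*1000);print("   top",len(w),np.round(r[0]),np.round(r[1]),round(r[2],1))
E
```

```text
y scene 374 yaw 3.57 mid [0.5412 0.1498] len 0.119 zmax 0.05
y side 322 yaw 3.33 mid [0.5351 0.1515] len 0.12 zmax 0.049
b scene 505 yaw -7.02 mid [ 0.5672 -0.1875] len 0.116 zmax 0.05
b side 238 yaw -7.18 mid [ 0.5611 -0.1837] len 0.117 zmax 0.049
scene [224 141  30  13 121] [[0.222, -0.025, 0.073], [0.238, 0.067, 0.1]] [230.  22.] [ 16. 100.] 3.9
scene [370 142  36  28 766] [[0.378, 0.376, 0.009], [0.482, 0.479, 0.058]] [429. 428.] [107. 111.] 49.1
scene [ 304  195  157  125 8797] [[0.538, 0.068, 0.011], [0.899, 0.262, 0.058]] [719. 163.] [374. 195.] 3.7
   top 5431 [719. 163.] [373. 194.] 3.8
scene [255 202  20  19 319] [[0.418, -0.038, 0.009], [0.477, 0.019, 0.034]] [448.  -7.] [50. 54.] 70.3
scene [ 90 232  31  35 772] [[0.374, -0.455, 0.009], [0.426, -0.399, 0.078]] [ 399. -426.] [56. 57.] 65.8
scene [ 187  247  112  123 8927] [[0.561, -0.307, 0.011], [0.835, -0.11, 0.058]] [ 692. -202.] [190. 273.] 82.8
   top 7041 [ 694. -202.] [190. 270.] 82.8
side [365 128  21  28 468] [[0.367, -0.449, 0.01], [0.423, -0.396, 0.078]] [ 396. -422.] [57. 57.] 66.7
side [ 205  131  108   67 4309] [[0.556, -0.299, 0.01], [0.83, -0.101, 0.057]] [ 693. -202.] [198. 271.] 82.9
   top 2630 [ 694. -202.] [197. 269.] 82.9
side [ 101  197  173   95 9523] [[0.533, 0.073, 0.01], [0.896, 0.268, 0.056]] [719. 163.] [373. 194.] 3.6
   top 4572 [719. 163.] [373. 194.] 3.8
side [305 217  26  25 409] [[0.417, -0.031, 0.009], [0.475, 0.024, 0.033]] [447.  -6.] [53. 52.] 70.1
side [ 222  346   60   60 2312] [[0.378, 0.377, 0.009], [0.48, 0.48, 0.057]] [429. 429.] [108. 108.] 6.2
   top 692 [429. 429.] [108. 108.] 6.2
```

Call:
{"api": "send_rows", "payload": {"rows": [[[4,-4.8,0],[0,0,0.05],-1],[[9,-10.8,0],[0,0,0.1],-1],[[14,-16.8,0],[0,0,0.157],-1],[[19,-22.8,0],[0,0,0.157],-1],[[24,-28.8,0],[0,0,0.157],-1],[[29,-34.8,0],[0,0,0.157],-1],[[34,-40.8,0],[0,0,0.157],-1],[[39,-46.8,0],[0,0,0.157],-1],[[44,-52.8,0],[0,0,0.157],-1],[[47,-56.4,0],[0,0,0.157],-1]], "squeeze": 20}}

```text
time_s: 1.35
tool_pos: [0.4116, -0.0022, 0.2313]
ee_rot: [[0.998, 0.066, 0.001], [0.066, -0.998, -0.001], [0.001, 0.001, -1.0]]
force: [0.6, -1.4, -0.0]
opening: -0.006
grip_force: 0.0
```

```bash
cat > rel.py <<'E'
import sys
from h import *
s=bot.state(); R=np.array(s["ee_rot"]); p=np.array(s["tool_pos"])
x,y,z,yaw=map(float,sys.argv[1:5])
print("t",s["time_s"],"p",p.round(4),"yaw",np.degrees(np.arctan2(R[1,0],R[0,0])).round(2),"F",np.round(s["force"],1),"op",s["opening"])
c,n=np.cos(np.radians(yaw)),np.sin(np.radians(yaw))
G=np.array([[c,n,0],[n,-c,0],[0,0,-1.]])
print("shift cm",(R.T@(np.array([x,y,z])-p)*100).round(2),"turn",cv2.Rodrigues(R.T@G)[0].ravel().round(4))
E
python3 rel.py .488 .148 .1 3.75
```

```text
t 1.35 p [ 0.4116 -0.0022  0.2313] yaw 3.79 F [ 0.6 -1.4 -0. ] op -0.006108895664460816
shift cm [  8.61 -14.49  13.12] turn [ 0.0007 -0.0006  0.0006]
```

Call:
{"api": "send_rows", "payload": {"rows": [[[0,0,0],[0,0,0],-1],[[0,0,0],[0,0,0],-1],[[0,0,0],[0,0,0],-1]]}}

```text
time_s: 1.72
tool_pos: [0.4105, -0.0055, 0.2311]
ee_rot: [[0.998, 0.063, -0.001], [0.063, -0.998, -0.001], [-0.001, 0.0, -1.0]]
force: [0.3, 0.1, 0.4]
opening: 0.002
grip_force: 0.0
```

```bash
python3 rel.py .488 .148 .1 3.75
```

```text
t 1.725 p [ 0.4105 -0.0055  0.2311] yaw 3.63 F [0.3 0.1 0.4] op 0.0021690575051146496
shift cm [  8.71 -14.83  13.1 ] turn [ 0.0005  0.0007 -0.0021]
```

Call:
{"api": "send_rows", "payload": {"rows": [[[2.7,-4.6,3],[0,0,0],-1],[[5.4,-9.2,6],[0,0,0],-1],[[8.0,-13.6,9],[0,0,0],-1],[[8.7,-14.8,12],[0,0,0],-1],[[8.7,-14.8,15.5],[0,0,0],-1],[[8.7,-14.8,18.5],[0,0,0],-1],[[8.7,-14.8,20.2],[0,0,0],-1],[[8.7,-14.8,20.2],[0,0,0],-1],[[8.7,-14.8,20.2],[0,0,0],-1]]}}

```text
time_s: 2.85
tool_pos: [0.4891, 0.1481, 0.03]
ee_rot: [[0.998, 0.064, 0.001], [0.064, -0.998, 0.0], [0.001, 0.0, -1.0]]
force: [-0.6, -0.2, 0.8]
opening: -0.003
grip_force: 0.0
```

```bash
python3 rel.py .488 .148 .028 3.75
```

```text
t 2.85 p [0.4891 0.1481 0.03  ] yaw 3.64 F [-0.6 -0.2  0.8] op -0.0032795482155962455
shift cm [-0.11  0.01  0.2 ] turn [ 0.     -0.0013 -0.0019]
```

Call:
{"api": "send_rows", "payload": {"rows": [[[1.2,0,0],[0,0,0],-1],[[2.4,0,0],[0,0,0],-1],[[3.4,0,0],[0,0,0],-1],[[4.6,0,0],[0,0,0],-1],[[6,0,0],[0,0,0],-1],[[7.4,0,0],[0,0,0],-1],[[8.8,0,0],[0,0,0],-1],[[10.2,0,0],[0,0,0],-1],[[11.6,0,0],[0,0,0],-1],[[12.6,0,0],[0,0,0],-1]]}}

```text
time_s: 4.1
tool_pos: [0.615, 0.1577, 0.0291]
ee_rot: [[0.998, 0.066, 0.0], [0.066, -0.998, 0.0], [0.0, -0.0, -1.0]]
force: [-3.0, 0.6, -0.0]
opening: -0.005
grip_force: 1.2
```

Call:
{"api": "send_rows", "payload": {"rows": [[[0.4,0,0],[0,0,0],-1],[[0.7,0,0],[0,0,0],-1],[[1.0,0,0],[0,0,0],-1],[[1.0,0,0],[0,0,0],-1]]}}

```text
time_s: 4.6
tool_pos: [0.6243, 0.1581, 0.0293]
ee_rot: [[0.998, 0.066, 0.001], [0.066, -0.998, -0.0], [0.001, 0.0, -1.0]]
force: [-1.9, 0.1, -1.0]
opening: -0.001
grip_force: 0.5
```

Call:
{"api": "send_rows", "payload": {"rows": [[[0.2,0,0],[0,0,0],-1],[[0.4,0,0],[0,0,0],-1],[[0.5,0,0],[0,0,0],-1],[[0.5,0,0],[0,0,0],-1]]}}

```text
time_s: 5.1
tool_pos: [0.6289, 0.1585, 0.0293]
ee_rot: [[0.998, 0.066, -0.0], [0.066, -0.998, -0.0], [-0.0, 0.0, -1.0]]
force: [-2.7, -0.6, 0.9]
opening: 0.001
grip_force: 1.2
```

Call:
{"api": "send_rows", "payload": {"rows": [[[0.2,0,0],[0,0,0],-1],[[0.3,0,0],[0,0,0],-1],[[0.3,0,0],[0,0,0],-1]]}}

```text
time_s: 5.48
tool_pos: [0.6288, 0.1584, 0.0293]
ee_rot: [[0.998, 0.066, -0.006], [0.066, -0.998, -0.001], [-0.006, 0.0, -1.0]]
force: [-8.4, -1.2, 5.7]
opening: -0.004
grip_force: 4.1
```

Call:
{"api": "send_rows", "payload": {"rows": [[[-1.5,0,0],[0,0,0],-1],[[-3.5,0,0],[0,0,0],-1],[[-4.5,0,-2],[0,0,0],-1],[[-4.5,0,-6],[0,0,0],-1],[[-4.5,0,-10],[0,0,0],-1],[[-4.5,0,-12],[0,0,0],-1],[[-4.5,0,-12],[0,0,0],-1]]}}

```text
time_s: 6.35
tool_pos: [0.5894, 0.156, 0.1529]
ee_rot: [[0.998, 0.066, 0.008], [0.066, -0.998, 0.001], [0.008, -0.0, -1.0]]
force: [0.4, 0.2, -0.8]
opening: 0.003
grip_force: 0.0
```

```bash
python3 rel.py .594 -.1895 .149 -7.2
```

```text
t 6.35 p [0.5894 0.156  0.1529] yaw 3.77 F [ 0.4  0.2 -0.8] op 0.0029924139101986584
shift cm [-1.81 34.51  0.36] turn [-0.0012 -0.0081  0.1914]
```

Call:
{"api": "send_rows", "payload": {"rows": [[[-0.2,4,0],[0,0,0.05],-1],[[-0.4,8,0],[0,0,0.1],-1],[[-0.6,12,0],[0,0,0.15],-1],[[-0.9,16,0],[0,-0.008,0.191],-1],[[-1.1,20,0],[0,-0.008,0.191],-1],[[-1.3,24,0],[0,-0.008,0.191],-1],[[-1.5,28,0],[0,-0.008,0.191],-1],[[-1.7,32,0],[0,-0.008,0.191],-1],[[-1.8,34.5,0],[0,-0.008,0.191],-1],[[-1.8,34.5,0],[0,-0.008,0.191],-1]]}}

```text
time_s: 7.6
tool_pos: [0.5917, -0.191, 0.1487]
ee_rot: [[0.992, -0.127, -0.008], [-0.127, -0.992, 0.001], [-0.008, 0.0, -1.0]]
force: [0.2, 1.3, -0.5]
opening: -0.002
grip_force: 0.0
```

```bash
python3 rel.py .594 -.1895 .028 -7.2; python3 - <<'E'
from h import *
rgb,d,P=cloud("wrist"); cv2.imwrite("pics/w1.png",rgb[...,::-1])
hsv=cv2.cvtColor(rgb,cv2.COLOR_RGB2HSV)
m=(hsv[...,0]>=95)&(hsv[...,0]<=125)&(hsv[...,1]>130)&(hsv[...,2]>60)&(d>0)&(P[...,2]>.044)&(P[...,2]<.054)
q=P[m][:,:2].astype(np.float32)*1000
print(len(q), cv2.minAreaRect(q) if len(q)>5 else 0)
rgb,d,P=cloud("scene"); cv2.imwrite("pics/s2.png",rgb[...,::-1])
hsv=cv2.cvtColor(rgb,cv2.COLOR_RGB2HSV)
m=(hsv[...,0]>=22)&(hsv[...,0]<=34)&(hsv[...,1]>130)&(hsv[...,2]>60)&(d>0)&(P[...,2]>.01)
q=P[m&(abs(P[...,0]-.64)<.05)];print(np.median(q,0))
E
```

```text
t 7.6 p [ 0.5917 -0.191   0.1487] yaw -7.31 F [ 0.2  1.3 -0.5] op -0.0018674193849790234
shift cm [ 0.31 -0.18 12.07] turn [ 0.0005  0.0083 -0.002 ]
1137 ((564.501953125, -186.81884765625), (118.24563598632812, 8.404961585998535), 82.6666030883789)
[0.64671098 0.15336847 0.03701742]
```

View pics/w1.png

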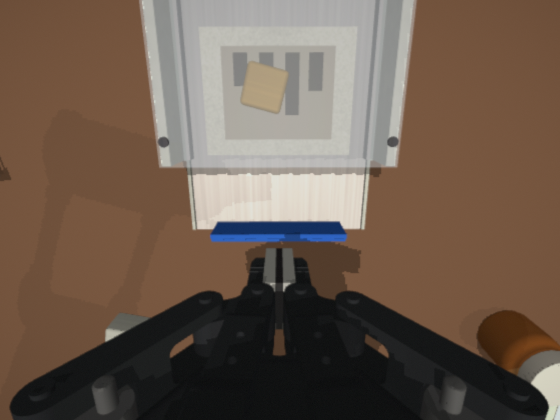

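View pics/s2.png

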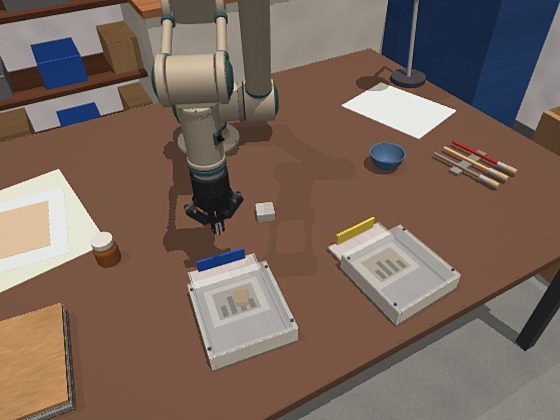

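The wrist picture shows the blue lip at (279,231) and the bare floor behind it in rows 175–222. The weight is at (265,87), under the lid. In the scene picture the yellow tray is home, with its lip at (355,231). I'll lower the fingers behind the blue lip.

Call:
{"api": "send_rows", "payload": {"rows": [[[0.5,0,2],[0,0.008,0],-1],[[0.5,0,4.5],[0,0.008,0],-1],[[0.5,0,7],[0,0.008,0],-1],[[0.5,0,9],[0,0.008,0],-1],[[0.5,0,10.5],[0,0.008,0],-1],[[0.5,0,11.5],[0,0.008,0],-1],[[0.5,0,12],[0,0.008,0],-1],[[0.5,0,12],[0,0.008,0],-1]]}}

```text
time_s: 8.7
tool_pos: [0.5959, -0.1903, 0.0293]
ee_rot: [[0.992, -0.125, 0.0], [-0.125, -0.992, -0.001], [0.0, 0.001, -1.0]]
force: [0.2, 0.4, 0.2]
opening: -0.0
grip_force: 0.0
```

```bash
python3 rel.py .596 -.191 .028 -7.3
```

```text
t 8.7 p [ 0.5959 -0.1903  0.0293] yaw -7.17 F [0.2 0.4 0.2] op -0.00018416893747160855
shift cm [0.02 0.07 0.13] turn [ 0.0009 -0.0002  0.0023]
```

Call:
{"api": "send_rows", "payload": {"rows": [[[-0.4,0,0],[0,0,0],-1],[[-0.8,0,0],[0,0,0],-1],[[-1.1,0,0],[0,0,0],-1],[[-1.3,0,0],[0,0,0],-1],[[-1.5,0,0],[0,0,0],-1],[[-1.7,0,0],[0,0,0],-1],[[-1.9,0,0],[0,0,0],-1],[[-2.1,0,0],[0,0,0],-1],[[-2.3,0,0],[0,0,0],-1],[[-2.5,0,0],[0,0,0],-1]]}}

```text
time_s: 9.95
tool_pos: [0.5711, -0.1872, 0.0293]
ee_rot: [[0.992, -0.125, 0.0], [-0.125, -0.992, -0.001], [0.0, 0.001, -1.0]]
force: [1.7, -0.0, -1.4]
opening: 0.002
grip_force: 1.0
```

Call:
{"api": "send_rows", "payload": {"rows": [[[-0.2,0,0],[0,0,0],-1],[[-0.5,0,0],[0,0,0],-1],[[-0.8,0,0],[0,0,0],-1],[[-1.2,0,0],[0,0,0],-1],[[-1.6,0,0],[0,0,0],-1],[[-2.0,0,0],[0,0,0],-1],[[-2.4,0,0],[0,0,0],-1],[[-2.8,0,0],[0,0,0],-1],[[-3.2,0,0],[0,0,0],-1],[[-3.6,0,0],[0,0,0],-1]]}}

```text
time_s: 11.2
tool_pos: [0.535, -0.1827, 0.0293]
ee_rot: [[0.992, -0.125, 0.0], [-0.125, -0.992, -0.001], [0.0, 0.001, -1.0]]
force: [2.0, -0.3, -0.2]
opening: 0.005
grip_force: 1.1
```

Call:
{"api": "send_rows", "payload": {"rows": [[[-0.4,0,0],[0,0,0],-1],[[-0.8,0,0],[0,0,0],-1],[[-1.2,0,0],[0,0,0],-1],[[-1.6,0,0],[0,0,0],-1],[[-2.0,0,0],[0,0,0],-1],[[-2.4,0,0],[0,0,0],-1],[[-2.8,0,0],[0,0,0],-1],[[-3.2,0,0],[0,0,0],-1],[[-3.6,0,0],[0,0,0],-1],[[-4.0,0,0],[0,0,0],-1]]}}

```text
time_s: 12.45
tool_pos: [0.4953, -0.1776, 0.0293]
ee_rot: [[0.992, -0.125, -0.0], [-0.125, -0.992, -0.001], [0.0, 0.001, -1.0]]
force: [1.8, 0.4, 0.7]
opening: 0.0
grip_force: 1.1
```

Call:
{"api": "send_rows", "payload": {"rows": [[[-0.4,0,0],[0,0,0],-1],[[-0.8,0,0],[0,0,0],-1],[[-1.2,0,0],[0,0,0],-1],[[-1.6,0,0],[0,0,0],-1],[[-2.0,0,0],[0,0,0],-1],[[-2.4,0,0],[0,0,0],-1],[[-2.7,0,0],[0,0,0],-1],[[-3.0,0,0],[0,0,0],-1],[[-3.2,0,0],[0,0,0],-1],[[-3.4,0,0],[0,0,0],-1]]}}

```text
time_s: 13.7
tool_pos: [0.4617, -0.1734, 0.0293]
ee_rot: [[0.992, -0.125, 0.0], [-0.125, -0.992, -0.001], [0.0, 0.001, -1.0]]
force: [3.0, 1.3, 0.2]
opening: -0.001
grip_force: 1.0
```

Call:
{"api": "send_rows", "payload": {"rows": [[[-0.15,0,0],[0,0,0],-1],[[-0.3,0,0],[0,0,0],-1],[[-0.45,0,0],[0,0,0],-1],[[-0.5,0,0],[0,0,0],-1]]}}

```text
time_s: 14.2
tool_pos: [0.4567, -0.1728, 0.0292]
ee_rot: [[0.992, -0.125, -0.0], [-0.125, -0.992, -0.001], [-0.0, 0.001, -1.0]]
force: [2.6, 1.5, 0.4]
opening: -0.002
grip_force: 1.0
```

Call:
{"api": "send_rows", "payload": {"rows": [[[-0.1,0,0],[0,0,0],-1],[[-0.2,0,0],[0,0,0],-1],[[-0.3,0,0],[0,0,0],-1]]}}

```text
time_s: 14.58
tool_pos: [0.4538, -0.1724, 0.0292]
ee_rot: [[0.992, -0.125, -0.0], [-0.125, -0.992, -0.001], [0.0, 0.001, -1.0]]
force: [2.1, 1.1, 0.3]
opening: 0.002
grip_force: 1.0
```

Call:
{"api": "send_rows", "payload": {"rows": [[[-0.1,0,0],[0,0,0],-1],[[-0.2,0,0],[0,0,0],-1],[[-0.3,0,0],[0,0,0],-1],[[-0.3,0,0],[0,0,0],-1]]}}

```text
time_s: 15.08
tool_pos: [0.4519, -0.1722, 0.0293]
ee_rot: [[0.992, -0.125, 0.002], [-0.125, -0.992, -0.001], [0.002, 0.001, -1.0]]
force: [4.2, 1.5, -1.2]
opening: -0.004
grip_force: 2.3
```

Call:
{"api": "send_rows", "payload": {"rows": [[[-0.1,0,0],[0,0,0],-1],[[-0.2,0,0],[0,0,0],-1],[[-0.2,0,0],[0,0,0],-1]]}}

```text
time_s: 15.45
tool_pos: [0.4518, -0.1723, 0.0294]
ee_rot: [[0.992, -0.126, 0.006], [-0.126, -0.992, -0.002], [0.006, 0.001, -1.0]]
force: [8.9, 2.8, -4.8]
opening: 0.002
grip_force: 4.1
```

The tray is at its stop: the force has risen and nothing moves any further. I'll back off the lip, then lift clear. The weight is still about 80 mm behind.

Call:
{"api": "send_rows", "payload": {"rows": [[[0.3,0,0],[0,0,0],-1],[[0.7,0,0],[0,0,0],-1],[[0.9,0,0],[0,0,0],-1],[[0.9,0,-1],[0,0,0],-1],[[0.9,0,-4],[0,0,0],-1],[[0.9,0,-8],[0,0,0],-1],[[0.9,0,-12],[0,0,0],-1],[[0.9,0,-14],[0,0,0],-1],[[0.9,0,-14],[0,0,0],-1],[[0.9,0,-14],[0,0,0],-1]]}}

```text
time_s: 16.7
tool_pos: [0.457, -0.1725, 0.1686]
ee_rot: [[0.992, -0.125, -0.002], [-0.125, -0.992, -0.0], [-0.001, 0.0, -1.0]]
force: [-0.9, 0.6, 0.5]
opening: 0.003
grip_force: 0.0
```

```bash
python3 rel.py .45 -.17 .17 -7.2; python3 - <<'E'
from h import *
rgb,d,P=cloud("scene"); cv2.imwrite("pics/s3.png",rgb[...,::-1])
rgb,d,P=cloud("side"); hsv=cv2.cvtColor(rgb,cv2.COLOR_RGB2HSV)
for lo,hi,c in((22,34,(.64,.155)),(95,125,(.44,-.17))):
    m=(hsv[...,0]>=lo)&(hsv[...,0]<=hi)&(hsv[...,1]>130)&(hsv[...,2]>60)&(d>0)&(np.hypot(P[...,0]-c[0],P[...,1]-c[1])<.09)&(P[...,2]>.01)
    print(m.sum(),np.median(P[m],0))
E
```

```text
t 16.7 p [ 0.457  -0.1725  0.1686] yaw -7.18 F [-0.9  0.6  0.5] op 0.002870776182006954
shift cm [-0.72 -0.16 -0.14] turn [0.0004 0.0015 0.0004]
366 [0.64088873 0.16477665 0.0376388 ]
218 [ 0.43539394 -0.16207539  0.03964756]
```

View pics/s3.png

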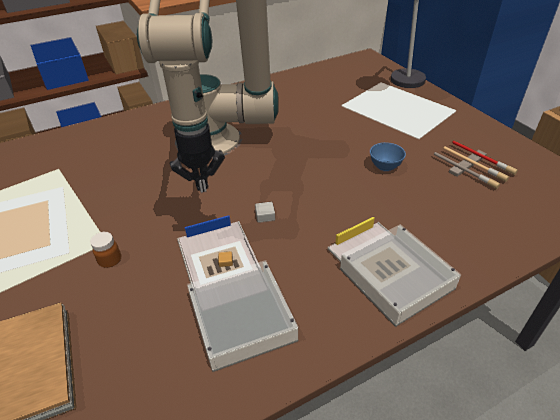

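The blue tray is out with its lip at (208,227), and the weight rides on the print at (226,257). The yellow tray is home with its lip at (355,231), and the block, bowl and jar haven't moved.

```bash
python3 -c "
from station import bot
print(bot.close_job())"
```

```text
the job is handed in; nothing more can be done
None
```

The job is handed in, with no verdict returned: the yellow tray was pushed home first, then the blue tray was drawn to its stop with the weight still on the print, and the bowl, jar and block stand where they were.

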